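# Ready the bottle clamp: fit its bumper sleeve, then draw and hold the sprung jaw

### The arm

A 6-joint arm with a two-finger parallel gripper is mounted at the origin on the work surface. World frame = base frame: x ahead of the robot, y to its left, z up, the work surface at z = 0. Lengths are in m, angles in rad, forces in N, time in s.
With the tool pointing down it reaches from about 0.375 to 0.975 m from the base axis. Payload 3.8 kg.
Tool frame: the origin (TCP) lies between the finger pads; the fingertips stand 25 mm ahead of it and the grasp point (between the pads) lies 6 mm ahead of it; z points along the fingers, y is the line along which they close (so a half turn about z gives the same grasp; the last joint's range is limited). The gripper opens to 85 mm and grips with 20 to 120 N. Pads are 22 mm wide; open, the fingers measure 114 mm over their backs; the gripper's body (76 mm by 85 mm) begins 54 mm behind the grasp point. The pads swing forward as they close: fully open they stand 13 mm farther back than shut.
Start: joints at [-1.224, 0.264, 1.604, -0, 1.274, -0.037], TCP at [0.253, -0.626, 0.256] pointing down, gripper open.
Joint ranges: [-2.63, 2.63], [-0.94, 2.18], [0.31, 2.57], [-1.31, 4.45], [0, 2.66], [-2.55, 2.55]. Speed limits (rad/s): [2.57, 2.57, 3.14, 3.14, 3.14, 3.14].

### API

Orientations are given as [roll, pitch, yaw] about the fixed x, y, z axes, in that order (R = Rz(yaw) Ry(pitch) Rx(roll)).
In Python, from plant import env, optics, search_frame, masks_of gives the robot as it stands.
- The arm moves only by the shell command python3 -m crank 'ROWS' [OPENING]. ROWS is JSON, a list of rows, each an object of numbers: "dx", "dy", "dz": the shift along the world's x, y, z scaled (see below); "rx", "ry", "rz": the turn, a rotation vector about the world's x, y, z scaled (see below). In form: [{"dx": .., "dy": .., "dz": .., "rx": .., "ry": .., "rz": ..}, ...]. A call has exactly 8 rows; each row shifts and turns the commanded pose from where the row before left it; what a row does not reach is not made up. The controller multiplies each number of a shift by 1 m and each number of a turn by 2 pi rad. A row lasts 1/12 s, in which the tool goes at most 41.7 mm and 7.16 degrees, less where a joint would pass 70% of its speed; a pose out of reach is approached as far as the arm can. A call with a number of a shift or a turn outside -1 to 1 is refused whole. A call with a gripper value outside its range is refused whole. OPENING is the closure, from -1 (fully open) to 1 (shut), set as the call begins (- or left out, the last holds). The fingers move at their own pace and stop on an object; the grip force is fixed at half the most. Time passes only in rows, so rows that do not move let the fingers close, or fill a call up. It gives the time, the measured TCP pose, the force, the opening and the grip force at its end, in the units of the state.
- env.sense(): the state, without advancing time (a new reading comes with each control period).
- optics.capture(name): name is "scene" or "top"; returns a dict with "color" (400x640x3 uint8, blue, green, red), "intrinsics" (3x3 intrinsics, pixels), "R" (3x3) and "t" (3): a world point X has camera coordinates R X + t. Camera axes: x right, y down, z forward; pixel columns grow to the right and rows downward; lengths in m; the calibration is good to about 2 mm. A picture is of the moment at which its call begins. There is no depth.
- env.hand_in(): hands the job in; it is judged then, once.
Trained networks look in a picture, given as the dict that the camera call returned (one of the last four; its "shot" number tells which), for a name from the list of things; names that differ only in an ending like _2 or _b are one class to them, and where a whole thing is asked for, a point or a joint stands for the part that bears it (a point fixed in the world has none). Each returns a list of dicts, best first, with "score" (0 to 1); they miss things now and then, are a little off and sometimes report something else, mostly with a low value. They report only what shows in the picture. A call takes as long as a camera call.
- search_frame(target, picture): "centre" ([x, y, z] in m, in world coordinates, good to about 4 mm: the middle of the surface that is visible of it).
- masks_of(target, picture): "pixels" (400x640 bool, what is visible of it).
The state is a dict: "time_s": time; "qpos": joint angles; "joint_velocities": joint speeds; "effort": joint torques, N m; "tcp_pos": TCP position; "tool_rot": TCP orientation; "wrist_force": force on the tool from outside, world axes, zero at the start; "wrist_torque": the same for the moment, N m; "opening": opening from 0.0 (shut) to 1.0 (fully open); "grip_force": force on a finger pad.
Only numpy, scipy, OpenCV 4.12 (cv2) and the standard library are available. Lean on these libraries where they do the work, as an engineer would, in place of code of your own. Each camera call takes 0.05 s, during which the arm holds its last target. There are 200 camera calls.

### The job

Get the bottle clamp on the dining table ready to take a bottle: slide the grey sleeve whose hole is big enough over the clamp's upright pin, right down onto the wooden base, and put the other sleeve, whose hole is too small for the pin, in the rattan-edged tray. Then pull the clamp's spring-loaded jaw out by its handle until its pointer lines up with the mark on the edge of the base and keep it there: finish while still holding the handle, as the spring shuts the jaw if you let go. Leave the glasses, cup, opener, tin and bottle where they stand.

Things in the scene. Friction and masses are not known exactly. Their poses are not given: they have to be found in the camera images.
- clamp: Bottle clamp, fixed to the table: a wooden base 275 mm long (its x), 90 wide (y), 20 thick, top 20 mm above the table, reaching from x -165 to +110 mm in its own frame; origin on its underside. z up. An upright steel pin stands at its +x end; the aluminium jaw slides along its x in the middle, opening towards its -x end (roughly towards the robot). Its yaw is within 0.4 rad of 0.
- pin_foot (a point): Foot of the pin's axis, on the base's top (z 20 mm). The pin is 28 mm in diameter and 50 mm high; its top 14 mm taper to 12 mm diameter. Axes as the clamp's.
- pin_tip (a point): Top centre of the pin, 50 mm above pin_foot.
- jaw: The sliding jaw with its handle. Origin at the centre of the handle's underside, 30 mm above the table; axes as the clamp's. The handle is an upright plate 14 mm thick (x), 50 wide (y), 50 high, top at 80 mm; shut, it is 75 mm to -x of the clamp's origin. Free space before it; the jaw plate (top 60 mm) stands 57 mm behind its +x face. Slides to the clamp's -x, 75 mm at most.
- pointer (a point): Jaw spring: about 3 N shut, plus 0.12 N per mm drawn; it shuts the jaw when let go. This point: tip of the white pointer bar, 4 mm wide, on the jaw slide, 40 mm to +x of the handle's centre and 29 mm to +y of the slide's centre line, 29.5 mm above the table. It moves with the jaw.
- mark_line (a point): The mark: inner end of a small white upright tab, 4 mm thick and 15 mm high, on a 14 mm steel foot, on the +y edge of the base's top. It stays put during the job; it is set 30 to 55 mm to -x of where the pointer is when the jaw is shut. The pointer lines up with it when both have the same x in the clamp's frame. Axes as the clamp's.
- sleeve_wide: Grey plastic sleeve with thin walls, 50 mm outside diameter, 40 mm high, 34 mm hole right through: this one fits the pin. Stands upright on the table to the robot's left; origin at the centre of its underside, z up. About 60 g.
- sleeve_wide_mid (a point): Centre of that sleeve, 20 mm above its underside.
- sleeve_narrow: Grey plastic sleeve with thick walls, same 50 mm outside diameter and 40 mm height, 16 mm hole right through: too small for the pin. Stands upright to the robot's left; the two swap places at random. Origin at the centre of its underside. About 60 g.
- sleeve_narrow_mid (a point): Centre of that sleeve, 20 mm above its underside.
- tray: White plastic tray with rattan edge, fixed, to the robot's right: 260 mm (its x) by 180 mm (its y) outside, floor 5 mm thick, rim 27 mm above the table, walls 5 mm (about 10 mm with the rattan). Origin at the centre of its underside. One soju glass stands on its +x half; its -x half is free.
- glass_a: Clear soju glass, 54 mm across, 60 mm high, standing on the tray; origin at its underside. Leave it.
- glass_b: The same glass, on the table near the robot, left of the clamp. Leave it.
- glass_c: The same glass, beyond the clamp. Leave it.
- shot_cup: White ceramic shot cup, 50 mm across, 50 mm high, left of the sleeves. Leave it.
- opener: Flat steel bottle opener, 149 mm long, 6 mm thick, lying beyond the sleeves. Leave it.
- tin: Grey plastic tin with a latch, 80 x 110 x 45 mm, beyond the tray. Leave it.
- bottle: Green glass bottle, 65 mm across, 215 mm high, beyond the clamp to the right. Leave it.

How it is judged:
By the outcome, as a careful person would: the job done as asked, in the order asked, and still so for the second after the job is handed in, while the arm keeps its last pose, push and grip.
It also fails if it takes over 67 s, if anything falls off the work surface, if the arm or the gripper's body presses on something with over 40 N, if the wrist force passes 120 N, or if a joint passes its speed limit or range.

## Working session

There is one attempt and no reset: what is moved stays moved. The work goes in short steps, Python scripts to look and compute and a shell command to move; the robot and the scene stay as the last step left them, time stands still between calls to the robot, and variables do not carry over. Pictures are saved under pics/ and viewed, at most 10 in all, crops included, and the job is handed in when it is done.

```bash
mkdir -p pics; ls; cat > h.py <<'E'
import numpy as np, cv2
from plant import env, optics, search_frame, masks_of
def ray(p,u,v,z):
    K=np.array(p["intrinsics"]);R=np.array(p["R"]);t=np.array(p["t"])
    d=R.T@np.linalg.solve(K,[u,v,1.]);c=-R.T@t
    return c+d*(z-c[2])/d[2]
def proj(p,X):
    c=np.array(p["R"])@np.array(X)+np.array(p["t"]);q=np.array(p["intrinsics"])@c
    return q[:2]/q[2]
E
python3 - <<'E'
from h import *
for n in ["scene","top"]:
    p=optics.capture(n); cv2.imwrite(f"pics/{n}0.png",p["color"])
    print(n,np.round(-np.array(p["R"]).T@p["t"],3))
    for o in ["clamp","pin_foot","pin_tip","jaw","pointer","mark_line","sleeve_wide","sleeve_narrow","sleeve_wide_mid","sleeve_narrow_mid","tray","glass_a","shot_cup","opener","tin","bottle"]:
        print(o,[(np.round(d["centre"],3).tolist(),round(d["score"],2)) for d in search_frame(o,p)[:3]])
print(env.sense())
E
```

```text
pics
scene [ 0.872 -0.298  0.824]
clamp [([0.593, -0.053, 0.022], 0.65), ([0.802, 0.051, 0.035], 0.59), ([0.728, 0.258, 0.008], 0.4)]
pin_foot [([0.586, -0.055, 0.019], 0.96), ([0.589, 0.337, 0.03], 0.73), ([0.446, -0.313, 0.006], 0.67)]
pin_tip [([0.59, -0.054, 0.019], 0.78)]
jaw [([0.568, -0.054, 0.044], 0.97), ([0.771, -0.196, 0.148], 0.15)]
pointer [([0.501, -0.251, 0.042], 0.67)]
mark_line []
sleeve_wide [([0.587, 0.336, 0.031], 0.78)]
sleeve_narrow [([0.453, 0.28, 0.038], 0.61)]
sleeve_wide_mid [([0.588, 0.335, 0.027], 0.91), ([0.59, -0.053, 0.02], 0.52)]
sleeve_narrow_mid [([0.451, 0.275, 0.039], 0.64)]
tray [([0.447, -0.314, 0.004], 0.72)]
glass_a [([0.804, 0.051, 0.034], 0.96), ([0.503, -0.255, 0.041], 0.62), ([0.352, 0.24, 0.04], 0.59)]
shot_cup [([0.539, 0.428, 0.034], 0.88), ([0.447, 0.278, 0.038], 0.72)]
opener [([0.726, 0.261, 0.004], 0.97)]
tin [([0.736, -0.297, 0.043], 0.77)]
bottle [([0.768, -0.191, 0.147], 0.62)]
top [0.406 0.035 0.992]
clamp [([0.57, -0.046, 0.019], 0.59)]
pin_foot [([0.568, -0.047, 0.024], 0.93)]
pin_tip [([0.574, -0.049, 0.021], 0.67), ([0.748, -
[... 674 characters left out ...]
 'qpos': array([-1.22387636e+00,  2.63918416e-01,  1.60400034e+00,  4.99030611e-06,
        1.27366970e+00, -3.68826857e-02]), 'joint_velocities': array([-8.67575057e-04,  9.61144858e-04,  2.99837474e-03,  1.82340885e-05,
       -2.75052801e-04, -1.26988780e-03]), 'effort': array([-1.99112481e-03, -5.15050149e+01, -3.67708933e+01, -2.37740924e-04,
        8.86262605e-04,  4.50624157e-06]), 'tcp_pos': array([ 0.25276535, -0.62589223,  0.25626711]), 'tool_rot': array([ 3.14158828e+00, -4.61364034e-06,  3.83801187e-01]), 'wrist_force': array([-0.76225615,  0.49450665, -0.37551923]), 'wrist_torque': array([-0.02359382,  0.04750614,  0.04806727]), 'grip_force': 0.0, 'opening': 0.9990450409223609}
```

View pics/top0.png

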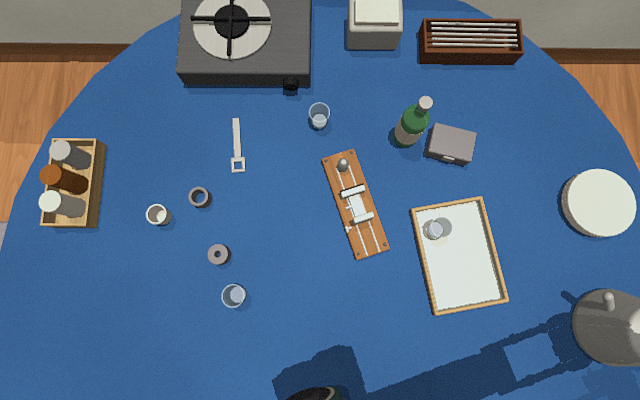

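View pics/scene0.png

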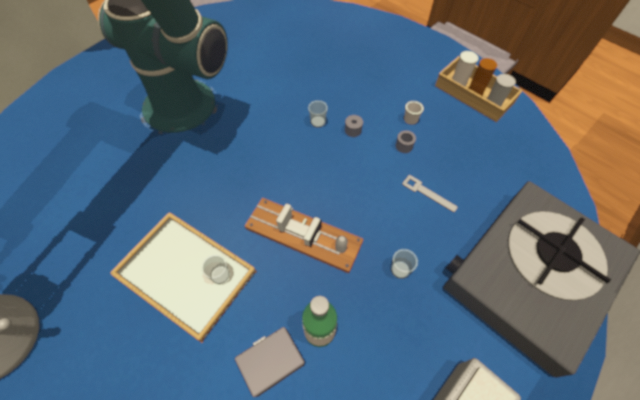

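The top view shows the wide sleeve at (199,197), the narrow one at (218,254), and the pin at (342,165). The handle is at (362,218), the mark at about (348,230), and the tray's free half is near (465,285).

```bash
cat >> h.py <<'E'
from scipy.optimize import minimize
def box(x0,x1,y0,y1,z0,z1): return np.array([[x,y,z] for x in(x0,x1) for y in(y0,y1) for z in(z0,z1)],float)
def cyl(r,h,z0=0):
    a=np.linspace(0,2*np.pi,40); return np.array([[r*np.cos(t),r*np.sin(t),z] for t in a for z in(z0,h)])
def place(pts,q):
    c,s=np.cos(q[2]),np.sin(q[2]); return pts@np.array([[c,s,0],[-s,c,0],[0,0,1]])+[q[0],q[1],0]
S=8
def hullmask(pts2,shape):
    m=np.zeros((shape[0]*S,shape[1]*S),np.uint8); h=cv2.convexHull(np.float32(pts2)*S+S/2-.5)
    cv2.fillConvexPoly(m,np.int32(np.round(h)),1); return m
def fit(pts,obs,q0,yaw=True):
    """obs: list of (picture,mask). fits pose by IoU of silhouettes"""
    O=[]
    for p,m in obs:
        ys,xs=np.nonzero(m);a=max(xs.min()-15,0);b=max(ys.min()-15,0);sub=m[b:ys.max()+15,a:xs.max()+15].astype(np.uint8)
        k=np.argwhere(sub)[:,::-1]; c=np.concatenate([k+d for d in([-.5,-.5],[.5,-.5],[-.5,.5],[.5,.5])])
        O.append((p,np.array([a,b]),sub.shape,hullmask(c,sub.shape)))
    def cost(q):
        q=np.r_[q,0][:3]; t=0
        for p,o,sh,M in O:
            P=np.array([proj(p,X) for X in place(pts,q)])-o; H=hullmask(P,sh)
            t+=1-(H&M).sum()/max((H|M).sum(),1)
        return t
    q0=np.array(q0[:3] if yaw else q0[:2],float)
    sx=np.vstack([q0]+[q0+d for d in np.diag([.008,.008,.08][:len(q0)])])
    r=minimize(cost,q0,method="Nelder-Mead",options=dict(initial_simplex=sx,xatol=1e-4,fatol=1e-4))
    return r.x,r.fun/len(O)
def best(name,p,near):
    L=[d for d in masks_of(name,p)]
    if not L: return None
    f=lambda d: np.hypot(*(np.argwhere(d["pixels"]).mean(0)[::-1]-proj(p,near)))
    L.sort(key=f); return L[0]["pixels"] if f(L[0])<30 else None
E
python3 - <<'E'
from h import *
P={n:optics.capture(n) for n in("scene","top")}
def both(nm,near): return [(p,m) for p in P.values() for m in [best(nm,p,near)] if m is not None]
def rep(n,pts,o,q,y):
    for oo in [[x] for x in o]+[o]: 
        r=fit(pts,oo,q,y); print(n,len(oo),np.round(r[0],4),round(r[1],3))
    return r[0]
rep("wide",cyl(.025,.04),both("sleeve_wide",[.587,.338,.02]),[.587,.338],False)
rep("narrow",cyl(.025,.04),both("sleeve_narrow",[.446,.283,.02]),[.446,.283],False)
rep("tray",box(-.13,.13,-.09,.09,0,.027),both("tray",[.445,-.313,.0]),[.445,-.313,.1],True)
o=[]
for p in P.values():
    hsv=cv2.cvtColor(p["color"],cv2.COLOR_BGR2HSV); m=cv2.inRange(hsv,(5,110,70),(20,255,255))
    c=proj(p,[.575,-.05,.02]); z=np.zeros_like(m); cv2.circle(z,(int(c[0]),int(c[1])),75,255,-1); m&=z
    m=cv2.morphologyEx(m,cv2.MORPH_OPEN,np.ones((3,3)))
    n,l,st,ce=cv2.connectedComponentsWithStats(m); print(st[1:,4])
    k=[i for i in range(1,n) if np.hypot(*(ce[i]-c))<55]; o.append((p,np.isin(l,k)))
q=rep("clamp",box(-.165,.11,-.045,.045,0,.02),o,[.57,-.05,.3],True)
ims=[]
for (n,p) in P.items():
    im=p["color"]; c=proj(p,[.575,-.05,.02]).astype(int); h=65
    im=cv2.resize(im[c[1]-h:c[1]+h,c[0]-h:c[0]+h],None,fx=4,fy=4,interpolation=cv2.INTER_CUBIC)[:, 60:460]
    h2=proj
    ps=np.array([proj(p,X) for X in place(box(-.165,.11,-.045,.045,.02,.02),q)])
    for a in ps: cv2.circle(im,tuple(np.int32((a-c+h+.5)*4-[60,0])),3,(255,255,0),-1)
    ims.append(im); print(n,"origin",c-h+[15,0])
cv2.imwrite("pics/crop.png",np.hstack(ims))
E
```

```text
wide 1 [0.588  0.3429] 0.059
wide 1 [0.5896 0.3423] 0.037
wide 2 [0.5892 0.3425] 0.056
narrow 1 [0.4468 0.2874] 0.052
narrow 1 [0.4474 0.2856] 0.046
narrow 2 [0.4476 0.2866] 0.059
tray 1 [ 0.4524 -0.3057  0.1859] 0.043
tray 1 [ 0.4511 -0.3022  0.1859] 0.054
tray 2 [ 0.4518 -0.3046  0.1948] 0.051
[ 152  210   94   32 1756  162    9   58]
[1434  166  519  328]
clamp 1 [ 0.603  -0.0366  0.327 ] 0.06
clamp 1 [ 0.6039 -0.0374  0.3305] 0.02
clamp 2 [ 0.6035 -0.0378  0.3287] 0.042
scene origin [251 166]
top origin [306 138]
```

View pics/crop.png

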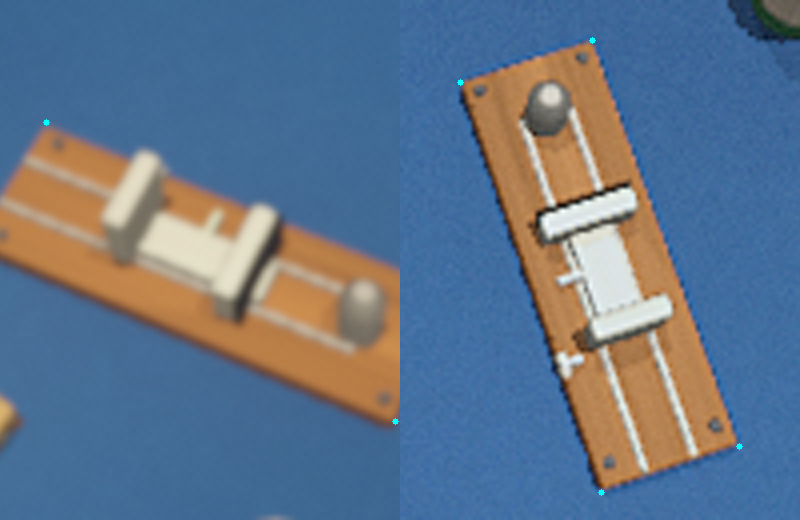

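The overlay fits the base well. In the top half of the crop, the pointer tip is near (560,282), the mark's T near (570,362), and the pin tip near (550,92). Next I'll put these in the clamp frame.

```bash
cat > m.py <<'E'
from h import *
q=np.array([.6037,-.0374,.3295])
def inv(X):
    c,s=np.cos(q[2]),np.sin(q[2]); d=X[:2]-q[:2]; return np.array([c*d[0]+s*d[1],-s*d[0]+c*d[1]])*1000
def rect(p,z,x0,x1,y0,y1,name=None):
    """rectified clamp-frame view at height z, 0.25 mm px; rows = +x up, cols = -y right"""
    s=4; w=int((y1-y0)*s);h=int((x1-x0)*s)
    src=[];dst=[]
    for x,y,u,v in [(x1,y1,0,0),(x1,y0,w,0),(x0,y0,w,h),(x0,y1,0,h)]:
        src.append(proj(p,place(np.array([[x/1000,y/1000,z]]),q)[0])); dst.append((u,v))
    return cv2.warpPerspective(p["color"],cv2.getPerspectiveTransform(np.float32(src),np.float32(dst)),(w,h),flags=cv2.INTER_CUBIC)
E
python3 - <<'E'
from m import *
p=optics.capture("top"); s=optics.capture("scene")
A=rect(p,.0295,-110,-10,10,60); B=rect(p,.07,40,110,-35,35)
C=rect(s,.07,40,110,-35,35)
pad=lambda a:cv2.copyMakeBorder(a,0,400-a.shape[0],0,0,cv2.BORDER_CONSTANT)
cv2.imwrite("pics/rect.png",np.hstack([A,pad(B),pad(C)])[:, :800])
for pp in (p,s): print([np.round(inv(ray(pp,*(np.argwhere(d["pixels"]).mean(0)[::-1]),.07))) for d in masks_of("pin_tip",pp)[:2]])
g=A.min(axis=2).astype(int); 
for y in range(25,60,3): print(y,"x>165:",[(-10-i/4) for i in range(0,400,4) if g[i,int((60-y)*4)]>150])
E
```

```text
[array([-38.,   6.]), array([-36.,   4.])]
[array([-10., -27.])]
25 x>165: [-32.0, -33.0, -34.0, -35.0, -36.0, -37.0]
28 x>165: [-32.0, -33.0, -34.0, -35.0]
31 x>165: [-81.0, -82.0, -83.0, -84.0, -85.0, -86.0]
34 x>165: [-81.0, -82.0, -83.0, -84.0, -85.0, -86.0]
37 x>165: [-82.0, -83.0, -84.0, -85.0, -86.0]
40 x>165: [-77.0, -78.0, -79.0, -80.0, -81.0, -82.0, -83.0, -84.0, -85.0, -86.0, -87.0, -88.0, -89.0, -90.0, -91.0]
43 x>165: [-77.0, -78.0, -79.0, -80.0, -81.0, -82.0, -83.0, -84.0, -85.0, -86.0, -87.0, -88.0, -89.0, -90.0, -91.0, -92.0]
46 x>165: []
49 x>165: []
52 x>165: []
55 x>165: []
58 x>165: []
```

View pics/rect.png

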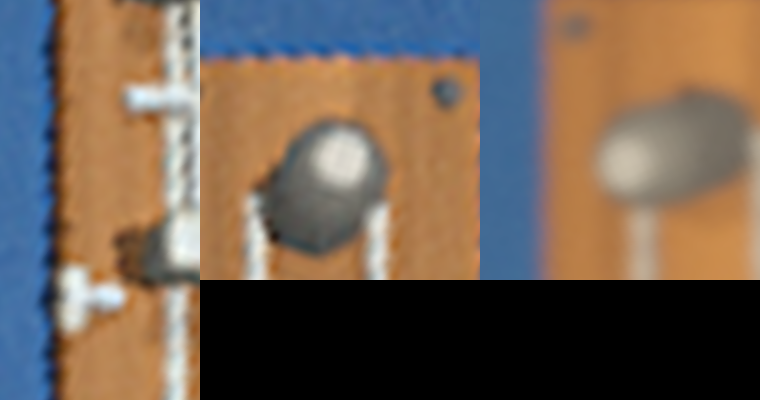

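```bash
R='{"dx":0.014,"dy":0.039,"dz":0},';R1=1
python3 -m crank '[{"dx":0.012,"dy":0.034,"rz":-0.0086},{"dx":0.012,"dy":0.034},{"dx":0.012,"dy":0.034},{"dx":0.012,"dy":0.034},{"dx":0.012,"dy":0.034},{"dx":0.012,"dy":0.034},{"dx":0.012,"dy":0.034},{"dx":0.012,"dy":0.034}]' -1
```

```text
$[0]: bad value
```

The rectified crop shows the pointer at clamp x of about -34 to -35 and the mark tab at about -83.5, so the draw is about 49 mm. The pin tip is at about (70, -1) mm in the clamp frame. The crank call was refused because rows need every key.

```bash

python3 -m crank '[{"dx":0.012,"dy":0.034,"dz":0,"rx":0,"ry":0,"rz":-0.0086},{"dx":0.012,"dy":0.034,"dz":0,"rx":0,"ry":0,"rz":0},{"dx":0.012,"dy":0.034,"dz":0,"rx":0,"ry":0,"rz":0},{"dx":0.012,"dy":0.034,"dz":0,"rx":0,"ry":0,"rz":0},{"dx":0.012,"dy":0.034,"dz":0,"rx":0,"ry":0,"rz":0},{"dx":0.012,"dy":0.034,"dz":0,"rx":0,"ry":0,"rz":0},{"dx":0.012,"dy":0.034,"dz":0,"rx":0,"ry":0,"rz":0},{"dx":0.012,"dy":0.034,"dz":0,"rx":0,"ry":0,"rz":0}]' -1
```

```text
time_s: 2.97
tcp_pos: [0.349, -0.3523, 0.2565]
tool_rot: [3.141, -0.0, 0.329]
wrist_force: [0.5, -0.5, -0.7]
opening: 1.003
grip_force: 0.0
```

```bash

python3 -m crank '[{"dx":0.0125,"dy":0.036,"dz":0,"rx":0,"ry":0,"rz":0},{"dx":0.0125,"dy":0.036,"dz":0,"rx":0,"ry":0,"rz":0},{"dx":0.0125,"dy":0.036,"dz":0,"rx":0,"ry":0,"rz":0},{"dx":0.0125,"dy":0.036,"dz":0,"rx":0,"ry":0,"rz":0},{"dx":0.0125,"dy":0.036,"dz":0,"rx":0,"ry":0,"rz":0},{"dx":0.0125,"dy":0.036,"dz":0,"rx":0,"ry":0,"rz":0},{"dx":0.0125,"dy":0.036,"dz":0,"rx":0,"ry":0,"rz":0},{"dx":0.0125,"dy":0.036,"dz":0,"rx":0,"ry":0,"rz":0}]'
python3 -m crank '[{"dx":0.0125,"dy":0.036,"dz":0,"rx":0,"ry":0,"rz":0},{"dx":0.0125,"dy":0.036,"dz":0,"rx":0,"ry":0,"rz":0},{"dx":0.0125,"dy":0.036,"dz":0,"rx":0,"ry":0,"rz":0},{"dx":0.0125,"dy":0.036,"dz":0,"rx":0,"ry":0,"rz":0},{"dx":0.0125,"dy":0.036,"dz":-0.01,"rx":0,"ry":0,"rz":0},{"dx":0.0125,"dy":0.036,"dz":-0.01,"rx":0,"ry":0,"rz":0},{"dx":0.0125,"dy":0.036,"dz":-0.01,"rx":0,"ry":0,"rz":0},{"dx":0.0125,"dy":0.036,"dz":-0.01,"rx":0,"ry":0,"rz":0}]'
```

```text
time_s: 3.63
tcp_pos: [0.449, -0.0641, 0.2568]
tool_rot: [3.141, -0.001, 0.33]
wrist_force: [0.8, -0.9, 0.3]
opening: 0.998
grip_force: 0.0
time_s: 4.3
tcp_pos: [0.5491, 0.2242, 0.2161]
tool_rot: [3.141, -0.001, 0.33]
wrist_force: [0.7, 0.4, -0.4]
opening: 0.999
grip_force: 0.0
```

```bash

python3 -m crank '[{"dx":0.01,"dy":0.0296,"dz":-0.01,"rx":0,"ry":0,"rz":0},{"dx":0.01,"dy":0.0296,"dz":-0.01,"rx":0,"ry":0,"rz":0},{"dx":0.01,"dy":0.0296,"dz":-0.01,"rx":0,"ry":0,"rz":0},{"dx":0.01,"dy":0.0296,"dz":-0.01,"rx":0,"ry":0,"rz":0},{"dx":0,"dy":0,"dz":-0.025,"rx":0,"ry":0,"rz":0},{"dx":0,"dy":0,"dz":-0.025,"rx":0,"ry":0,"rz":0},{"dx":0,"dy":0,"dz":-0.025,"rx":0,"ry":0,"rz":0},{"dx":0,"dy":0,"dz":-0.02,"rx":0,"ry":0,"rz":0}]'
python3 -m crank '[{"dx":0,"dy":0,"dz":-0.02,"rx":0,"ry":0,"rz":0},{"dx":0,"dy":0,"dz":-0.02,"rx":0,"ry":0,"rz":0},{"dx":0,"dy":0,"dz":-0.007,"rx":0,"ry":0,"rz":0},{"dx":0,"dy":0,"dz":0,"rx":0,"ry":0,"rz":0},{"dx":0,"dy":0,"dz":0,"rx":0,"ry":0,"rz":0},{"dx":0,"dy":0,"dz":0,"rx":0,"ry":0,"rz":0},{"dx":0,"dy":0,"dz":0,"rx":0,"ry":0,"rz":0},{"dx":0,"dy":0,"dz":0,"rx":0,"ry":0,"rz":0}]'
python3 - <<'E'
from h import *
p=optics.capture("top"); im=p["color"]; c=proj(p,[.589,.3425,.03]).astype(int)
s=optics.capture("scene"); d=proj(s,[.589,.3425,.03]).astype(int)
f=lambda im,c:cv2.resize(im[c[1]-40:c[1]+40,c[0]-40:c[0]+40],None,fx=5,fy=5,interpolation=cv2.INTER_CUBIC)
cv2.imwrite("pics/g1.png",np.hstack([f(im,c),f(s["color"],d)]))
E
```

```text
time_s: 4.97
tcp_pos: [0.588, 0.3406, 0.0791]
tool_rot: [3.141, 0.002, 0.33]
wrist_force: [-1.2, -0.4, -0.4]
opening: 1.002
grip_force: 0.0
time_s: 5.63
tcp_pos: [0.5899, 0.3411, 0.0361]
tool_rot: [-3.141, -0.003, 0.33]
wrist_force: [-0.3, 0.1, -0.9]
opening: 1.005
grip_force: 0.0
```

View pics/g1.png

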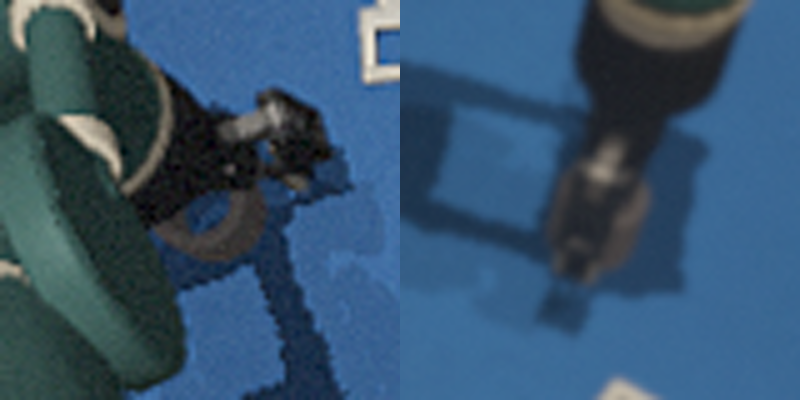

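The top crop shows the wide ring at about (210,225) between the fingers, and the scene crop shows the finger centred on it. Closing now.

```bash

python3 -m crank '[{"dx":0,"dy":0,"dz":0,"rx":0,"ry":0,"rz":0},{"dx":0,"dy":0,"dz":0,"rx":0,"ry":0,"rz":0},{"dx":0,"dy":0,"dz":0,"rx":0,"ry":0,"rz":0},{"dx":0,"dy":0,"dz":0,"rx":0,"ry":0,"rz":0},{"dx":0,"dy":0,"dz":0,"rx":0,"ry":0,"rz":0},{"dx":0,"dy":0,"dz":0,"rx":0,"ry":0,"rz":0},{"dx":0,"dy":0,"dz":0,"rx":0,"ry":0,"rz":0},{"dx":0,"dy":0,"dz":0,"rx":0,"ry":0,"rz":0}]' 1
```

```text
time_s: 6.4
tcp_pos: [0.5892, 0.3408, 0.0348]
tool_rot: [-3.141, -0.001, 0.33]
wrist_force: [0.6, 0.1, 3.5]
opening: 0.559
grip_force: 62.2
```

```bash

python3 -m crank '[{"dx":0,"dy":0,"dz":0.02,"rx":0,"ry":0,"rz":0},{"dx":0,"dy":0,"dz":0.03,"rx":0,"ry":0,"rz":0},{"dx":0,"dy":0,"dz":0.03,"rx":0,"ry":0,"rz":0},{"dx":0.007,"dy":-0.031,"dz":0.02,"rx":0,"ry":0,"rz":0},{"dx":0.007,"dy":-0.031,"dz":0,"rx":0,"ry":0,"rz":0},{"dx":0.007,"dy":-0.031,"dz":0,"rx":0,"ry":0,"rz":0},{"dx":0.007,"dy":-0.031,"dz":0,"rx":0,"ry":0,"rz":0},{"dx":0.007,"dy":-0.031,"dz":0,"rx":0,"ry":0,"rz":0}]'
python3 -m crank '[{"dx":0.007,"dy":-0.031,"dz":0,"rx":0,"ry":0,"rz":0},{"dx":0.007,"dy":-0.031,"dz":0,"rx":0,"ry":0,"rz":0},{"dx":0.007,"dy":-0.031,"dz":0,"rx":0,"ry":0,"rz":0},{"dx":0.007,"dy":-0.031,"dz":0,"rx":0,"ry":0,"rz":0},{"dx":0.007,"dy":-0.031,"dz":0,"rx":0,"ry":0,"rz":0},{"dx":0.005,"dy":-0.025,"dz":0,"rx":0,"ry":0,"rz":0},{"dx":0.004,"dy":-0.02,"dz":0,"rx":0,"ry":0,"rz":0},{"dx":0,"dy":0,"dz":0,"rx":0,"ry":0,"rz":0}]'
```

```text
time_s: 7.07
tcp_pos: [0.6231, 0.184, 0.1335]
tool_rot: [-3.142, 0.002, 0.33]
wrist_force: [-0.1, -0.3, -1.1]
opening: 0.561
grip_force: 62.0
time_s: 7.73
tcp_pos: [0.6676, -0.0187, 0.1332]
tool_rot: [3.14, 0.002, 0.326]
wrist_force: [-0.1, 0.1, 0.2]
opening: 0.559
grip_force: 62.0
```

```bash

python3 - <<'E'
from h import *
st=env.sense(); T=st["tcp_pos"]; print(np.round(T,4))
out=[]
for n in("top","scene"):
    p=optics.capture(n); o=np.array([T[0],T[1],.09]); c=proj(p,o).astype(int)
    f=lambda X:tuple(np.int32((proj(p,X)-c+35+.5)*5.7))
    im=cv2.resize(p["color"][c[1]-35:c[1]+35,c[0]-35:c[0]+35],None,fx=5.7,fy=5.7,interpolation=cv2.INTER_CUBIC)
    for z,r in((.0985,.025),(.0985,.017),(.1385,.025),(.1385,.017)):
        cv2.polylines(im,[np.array([f([T[0]+r*np.cos(a),T[1]+r*np.sin(a),z]) for a in np.linspace(0,6.3,40)])],False,(0,255,255) if r>.02 else (0,255,0),1)
    for z in(.02,.07): cv2.circle(im,f([.6702,-.0157,z]),4,(0,0,255),1)
    out.append(im)
cv2.imwrite("pics/g2.png",np.hstack(out))
E
```

```text
[ 0.6676 -0.0187  0.1332]
```

View pics/g2.png

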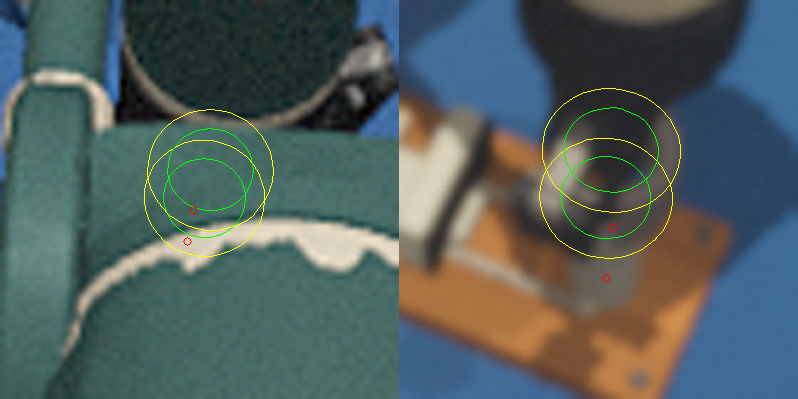

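The scene crop shows the held sleeve above the pin (foot at about (606,278), matching the estimate), and the arm hides the top view. I'll centre, then descend in stages while watching the force.

```bash

python3 -m crank '[{"dx":0.0025,"dy":0.003,"dz":0,"rx":0,"ry":0,"rz":0},{"dx":0,"dy":0,"dz":-0.01,"rx":0,"ry":0,"rz":0},{"dx":0,"dy":0,"dz":-0.01,"rx":0,"ry":0,"rz":0},{"dx":0,"dy":0,"dz":-0.01,"rx":0,"ry":0,"rz":0},{"dx":0,"dy":0,"dz":-0.006,"rx":0,"ry":0,"rz":0},{"dx":0,"dy":0,"dz":-0.006,"rx":0,"ry":0,"rz":0},{"dx":0,"dy":0,"dz":0,"rx":0,"ry":0,"rz":0},{"dx":0,"dy":0,"dz":0,"rx":0,"ry":0,"rz":0}]'
```

```text
time_s: 8.5
tcp_pos: [0.6697, -0.0117, 0.0914]
tool_rot: [-3.141, 0.001, 0.33]
wrist_force: [-0.1, -1.6, -0.3]
opening: 0.563
grip_force: 62.2
```

```bash

python3 -m crank '[{"dx":0.0005,"dy":-0.004,"dz":0,"rx":0,"ry":0,"rz":0},{"dx":0,"dy":0,"dz":0,"rx":0,"ry":0,"rz":0},{"dx":0,"dy":0,"dz":-0.004,"rx":0,"ry":0,"rz":0},{"dx":0,"dy":0,"dz":-0.004,"rx":0,"ry":0,"rz":0},{"dx":0,"dy":0,"dz":-0.004,"rx":0,"ry":0,"rz":0},{"dx":0,"dy":0,"dz":0,"rx":0,"ry":0,"rz":0},{"dx":0,"dy":0,"dz":0,"rx":0,"ry":0,"rz":0},{"dx":0,"dy":0,"dz":0,"rx":0,"ry":0,"rz":0}]'
```

```text
time_s: 9.17
tcp_pos: [0.6707, -0.0154, 0.0801]
tool_rot: [-3.141, 0.0, 0.33]
wrist_force: [-0.4, -0.5, -0.5]
opening: 0.564
grip_force: 62.3
```

No contact force, so I'll continue down to about 0.056.

```bash

python3 -m crank '[{"dx":0,"dy":0,"dz":-0.004,"rx":0,"ry":0,"rz":0},{"dx":0,"dy":0,"dz":-0.004,"rx":0,"ry":0,"rz":0},{"dx":0,"dy":0,"dz":-0.004,"rx":0,"ry":0,"rz":0},{"dx":0,"dy":0,"dz":-0.004,"rx":0,"ry":0,"rz":0},{"dx":0,"dy":0,"dz":-0.004,"rx":0,"ry":0,"rz":0},{"dx":0,"dy":0,"dz":-0.004,"rx":0,"ry":0,"rz":0},{"dx":0,"dy":0,"dz":0,"rx":0,"ry":0,"rz":0},{"dx":0,"dy":0,"dz":0,"rx":0,"ry":0,"rz":0}]'
```

```text
time_s: 9.83
tcp_pos: [0.6705, -0.0155, 0.0558]
tool_rot: [-3.141, 0.001, 0.33]
wrist_force: [-0.5, -0.1, -1.6]
opening: 0.564
grip_force: 62.6
```

```bash

python3 -m crank '[{"dx":0,"dy":0,"dz":-0.0015,"rx":0,"ry":0,"rz":0},{"dx":0,"dy":0,"dz":0,"rx":0,"ry":0,"rz":0},{"dx":0,"dy":0,"dz":0,"rx":0,"ry":0,"rz":0},{"dx":0,"dy":0,"dz":0,"rx":0,"ry":0,"rz":0},{"dx":0,"dy":0,"dz":0,"rx":0,"ry":0,"rz":0},{"dx":0,"dy":0,"dz":0,"rx":0,"ry":0,"rz":0},{"dx":0,"dy":0,"dz":0,"rx":0,"ry":0,"rz":0},{"dx":0,"dy":0,"dz":0,"rx":0,"ry":0,"rz":0}]'
python3 -m crank '[{"dx":0,"dy":0,"dz":0,"rx":0,"ry":0,"rz":0},{"dx":0,"dy":0,"dz":0,"rx":0,"ry":0,"rz":0},{"dx":0,"dy":0,"dz":0,"rx":0,"ry":0,"rz":0},{"dx":0,"dy":0,"dz":0,"rx":0,"ry":0,"rz":0},{"dx":0,"dy":0,"dz":0,"rx":0,"ry":0,"rz":0},{"dx":0,"dy":0,"dz":0,"rx":0,"ry":0,"rz":0},{"dx":0,"dy":0,"dz":0,"rx":0,"ry":0,"rz":0},{"dx":0,"dy":0,"dz":0,"rx":0,"ry":0,"rz":0}]' -1
python3 -m crank '[{"dx":0,"dy":0,"dz":0.01,"rx":0,"ry":0,"rz":0},{"dx":0,"dy":0,"dz":0.02,"rx":0,"ry":0,"rz":0},{"dx":0,"dy":0,"dz":0.03,"rx":0,"ry":0,"rz":0},{"dx":0,"dy":0,"dz":0.03,"rx":0,"ry":0,"rz":0},{"dx":-0.021,"dy":0.028,"dz":0,"rx":0,"ry":0,"rz":0},{"dx":-0.021,"dy":0.028,"dz":0,"rx":0,"ry":0,"rz":0},{"dx":-0.021,"dy":0.028,"dz":0,"rx":0,"ry":0,"rz":0},{"dx":-0.021,"dy":0.028,"dz":0,"rx":0,"ry":0,"rz":0}]'
```

```text
time_s: 10.5
tcp_pos: [0.6707, -0.0155, 0.0548]
tool_rot: [3.142, 0.0, 0.33]
wrist_force: [0.4, -0.3, -1.2]
opening: 0.558
grip_force: 62.6
time_s: 11.17
tcp_pos: [0.6708, -0.0155, 0.0548]
tool_rot: [-3.142, -0.0, 0.33]
wrist_force: [0.1, -0.0, -0.4]
opening: 1.0
grip_force: 0.0
time_s: 11.83
tcp_pos: [0.5862, 0.0973, 0.1461]
tool_rot: [3.141, -0.002, 0.329]
wrist_force: [-0.1, 0.4, 0.7]
opening: 1.002
grip_force: 0.0
```

```bash

python3 -m crank '[{"dx":-0.02,"dy":0.027,"dz":0,"rx":0,"ry":0,"rz":0},{"dx":-0.02,"dy":0.027,"dz":0,"rx":0,"ry":0,"rz":0},{"dx":-0.02,"dy":0.027,"dz":0,"rx":0,"ry":0,"rz":0},{"dx":-0.02,"dy":0.027,"dz":0,"rx":0,"ry":0,"rz":0},{"dx":-0.02,"dy":0.027,"dz":0,"rx":0,"ry":0,"rz":0},{"dx":-0.02,"dy":0.027,"dz":-0.01,"rx":0,"ry":0,"rz":0},{"dx":-0.019,"dy":0.027,"dz":-0.01,"rx":0,"ry":0,"rz":0},{"dx":0,"dy":0,"dz":-0.01,"rx":0,"ry":0,"rz":0}]'
python3 - <<'E'
from h import *
s=optics.capture("scene"); c=proj(s,[.6702,-.0157,.03]).astype(int); p=optics.capture("top")
f=lambda im,c,h:cv2.resize(im[c[1]-h:c[1]+h,c[0]-h:c[0]+h],(400,400),interpolation=cv2.INTER_CUBIC)
im=f(s["color"],c,35); k=400/70
for z in(.02,.06):
  cv2.polylines(im,[np.array([np.int32((proj(s,[.6702+.025*np.cos(a),-.0157+.025*np.sin(a),z])-c+35.5)*k) for a in np.linspace(0,6.3,40)])],False,(0,255,255),1)
cv2.imwrite("pics/g3.png",np.hstack([im,f(p["color"],proj(p,[.6702,-.0157,.03]).astype(int),35)]))
E
```

```text
time_s: 12.5
tcp_pos: [0.4451, 0.2894, 0.1156]
tool_rot: [-3.139, -0.001, 0.334]
wrist_force: [-1.1, -0.1, 0.3]
opening: 1.001
grip_force: 0.0
```

View pics/g3.png

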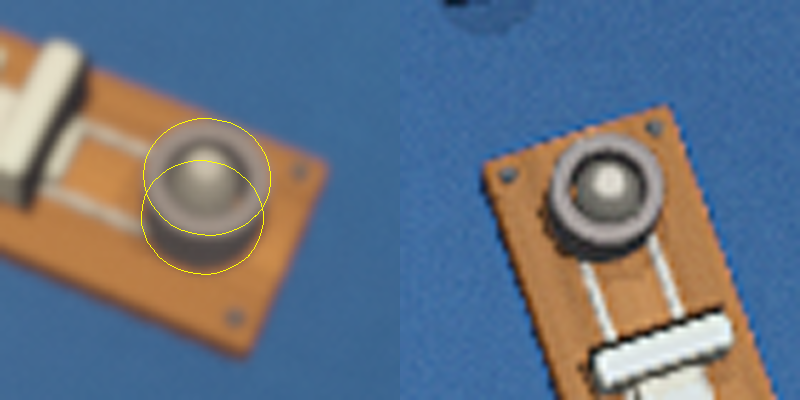

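The sleeve is seated on the base around the pin, and the outline at z 20–60 mm matches. Next is the narrow sleeve.

```bash

python3 -m crank '[{"dx":0,"dy":0,"dz":-0.02,"rx":0,"ry":0,"rz":0},{"dx":0,"dy":0,"dz":-0.02,"rx":0,"ry":0,"rz":0},{"dx":0,"dy":0,"dz":-0.02,"rx":0,"ry":0,"rz":0},{"dx":0,"dy":0,"dz":-0.014,"rx":0,"ry":0,"rz":0},{"dx":0,"dy":0,"dz":-0.006,"rx":0,"ry":0,"rz":0},{"dx":0,"dy":0,"dz":0,"rx":0,"ry":0,"rz":0},{"dx":0,"dy":0,"dz":0,"rx":0,"ry":0,"rz":0},{"dx":0,"dy":0,"dz":0,"rx":0,"ry":0,"rz":0}]'
python3 -m crank '[{"dx":0,"dy":0,"dz":0,"rx":0,"ry":0,"rz":0},{"dx":0,"dy":0,"dz":0,"rx":0,"ry":0,"rz":0},{"dx":0,"dy":0,"dz":0,"rx":0,"ry":0,"rz":0},{"dx":0,"dy":0,"dz":0,"rx":0,"ry":0,"rz":0},{"dx":0,"dy":0,"dz":0,"rx":0,"ry":0,"rz":0},{"dx":0,"dy":0,"dz":0,"rx":0,"ry":0,"rz":0},{"dx":0,"dy":0,"dz":0,"rx":0,"ry":0,"rz":0},{"dx":0,"dy":0,"dz":0,"rx":0,"ry":0,"rz":0}]' 1
```

```text
time_s: 13.27
tcp_pos: [0.4492, 0.2857, 0.0362]
tool_rot: [-3.141, -0.002, 0.329]
wrist_force: [-0.4, 0.6, 0.5]
opening: 0.996
grip_force: 0.0
time_s: 13.93
tcp_pos: [0.4485, 0.286, 0.0361]
tool_rot: [-3.141, -0.002, 0.33]
wrist_force: [-1.6, -1.4, 5.7]
opening: 0.571
grip_force: 61.6
```

```bash

python3 -m crank '[{"dx":0,"dy":0,"dz":0.025,"rx":0,"ry":0,"rz":0},{"dx":0,"dy":0,"dz":0.035,"rx":0,"ry":0,"rz":0},{"dx":0,"dy":0,"dz":0.035,"rx":0,"ry":0,"rz":0},{"dx":0,"dy":0,"dz":0.035,"rx":0,"ry":0,"rz":0},{"dx":-0.0034,"dy":-0.0334,"dz":0,"rx":0,"ry":0,"rz":0},{"dx":-0.0034,"dy":-0.0334,"dz":0,"rx":0,"ry":0,"rz":0},{"dx":-0.0034,"dy":-0.0334,"dz":0,"rx":0,"ry":0,"rz":0},{"dx":-0.0034,"dy":-0.0334,"dz":0,"rx":0,"ry":0,"rz":0}]'
python3 -m crank '[{"dx":-0.0034,"dy":-0.0334,"dz":0,"rx":0,"ry":0,"rz":0},{"dx":-0.0034,"dy":-0.0334,"dz":0,"rx":0,"ry":0,"rz":0},{"dx":-0.0034,"dy":-0.0334,"dz":0,"rx":0,"ry":0,"rz":0},{"dx":-0.0034,"dy":-0.0334,"dz":0,"rx":0,"ry":0,"rz":0},{"dx":-0.0034,"dy":-0.0334,"dz":0,"rx":0,"ry":0,"rz":0},{"dx":-0.0034,"dy":-0.0334,"dz":0,"rx":0,"ry":0,"rz":0},{"dx":-0.0034,"dy":-0.0334,"dz":0,"rx":0,"ry":0,"rz":0},{"dx":-0.0034,"dy":-0.0334,"dz":0,"rx":0,"ry":0,"rz":0}]'
python3 -m crank '[{"dx":-0.0034,"dy":-0.0334,"dz":0,"rx":0,"ry":0,"rz":0},{"dx":-0.0034,"dy":-0.0334,"dz":0,"rx":0,"ry":0,"rz":0},{"dx":-0.0034,"dy":-0.0334,"dz":0,"rx":0,"ry":0,"rz":0},{"dx":-0.0034,"dy":-0.0334,"dz":0,"rx":0,"ry":0,"rz":0},{"dx":-0.0034,"dy":-0.0334,"dz":0,"rx":0,"ry":0,"rz":0},{"dx":-0.0034,"dy":-0.0334,"dz":0,"rx":0,"ry":0,"rz":0},{"dx":0,"dy":0,"dz":-0.02,"rx":0,"ry":0,"rz":0},{"dx":0,"dy":0,"dz":-0.02,"rx":0,"ry":0,"rz":0}]'
```

```text
time_s: 14.6
tcp_pos: [0.4337, 0.1509, 0.1653]
tool_rot: [3.141, -0.001, 0.331]
wrist_force: [0.8, 0.6, -1.2]
opening: 0.575
grip_force: 62.3
time_s: 15.27
tcp_pos: [0.4064, -0.1167, 0.1651]
tool_rot: [3.141, -0.001, 0.33]
wrist_force: [-0.2, -0.1, -1.4]
opening: 0.573
grip_force: 62.3
time_s: 15.93
tcp_pos: [0.3875, -0.3189, 0.1262]
tool_rot: [3.137, -0.002, 0.327]
wrist_force: [0.9, -0.1, -0.3]
opening: 0.572
grip_force: 62.3
```

```bash

python3 -m crank '[{"dx":0,"dy":0,"dz":-0.025,"rx":0,"ry":0,"rz":0},{"dx":0,"dy":0,"dz":-0.025,"rx":0,"ry":0,"rz":0},{"dx":0,"dy":0,"dz":-0.015,"rx":0,"ry":0,"rz":0},{"dx":0,"dy":0,"dz":-0.008,"rx":0,"ry":0,"rz":0},{"dx":0,"dy":0,"dz":-0.006,"rx":0,"ry":0,"rz":0},{"dx":0,"dy":0,"dz":-0.003,"rx":0,"ry":0,"rz":0},{"dx":0,"dy":0,"dz":-0.002,"rx":0,"ry":0,"rz":0},{"dx":0,"dy":0,"dz":0,"rx":0,"ry":0,"rz":0}]'
```

```text
time_s: 16.6
tcp_pos: [0.3872, -0.3162, 0.0416]
tool_rot: [3.14, -0.001, 0.33]
wrist_force: [0.0, 0.6, -1.1]
opening: 0.573
grip_force: 62.3
```

```bash

python3 -m crank '[{"dx":0,"dy":0,"dz":-0.0005,"rx":0,"ry":0,"rz":0},{"dx":0,"dy":0,"dz":0,"rx":0,"ry":0,"rz":0},{"dx":0,"dy":0,"dz":0,"rx":0,"ry":0,"rz":0},{"dx":0,"dy":0,"dz":0,"rx":0,"ry":0,"rz":0},{"dx":0,"dy":0,"dz":0,"rx":0,"ry":0,"rz":0},{"dx":0,"dy":0,"dz":0,"rx":0,"ry":0,"rz":0},{"dx":0,"dy":0,"dz":0,"rx":0,"ry":0,"rz":0},{"dx":0,"dy":0,"dz":0,"rx":0,"ry":0,"rz":0}]' -1
python3 -m crank '[{"dx":0,"dy":0,"dz":0.01,"rx":0,"ry":0,"rz":0},{"dx":0,"dy":0,"dz":0.02,"rx":0,"ry":0,"rz":0},{"dx":0,"dy":0,"dz":0.03,"rx":0,"ry":0,"rz":0},{"dx":0,"dy":0,"dz":0.03,"rx":0,"ry":0,"rz":0},{"dx":0,"dy":0,"dz":0.03,"rx":0,"ry":0,"rz":0},{"dx":0.015,"dy":0.03,"dz":0,"rx":0,"ry":0,"rz":0},{"dx":0.015,"dy":0.03,"dz":0,"rx":0,"ry":0,"rz":0},{"dx":0.015,"dy":0.03,"dz":0,"rx":0,"ry":0,"rz":0}]'
python3 -c "
from plant import env; print(env.sense()['qpos'])"
```

```text
time_s: 17.27
tcp_pos: [0.3865, -0.3157, 0.0403]
tool_rot: [-3.142, 0.0, 0.33]
wrist_force: [-0.4, 0.3, -0.5]
opening: 1.003
grip_force: 0.0
time_s: 17.93
tcp_pos: [0.4324, -0.2255, 0.1624]
tool_rot: [3.139, -0.002, 0.328]
wrist_force: [0.1, 0.6, -1.4]
opening: 1.0
grip_force: 0.0
[-5.31849461e-01 -1.33428769e-02  2.09629994e+00  1.26693090e-04
  1.05549870e+00  7.11366821e-01]
```

```bash

python3 -m crank '[{"dx":0.0063,"dy":0.0103,"dz":0,"rx":0,"ry":0,"rz":0.0156},{"dx":0.0063,"dy":0.0103,"dz":0,"rx":0,"ry":0,"rz":0.0156},{"dx":0.0063,"dy":0.0103,"dz":0,"rx":0,"ry":0,"rz":0.0156},{"dx":0.0063,"dy":0.0103,"dz":0,"rx":0,"ry":0,"rz":0.0156},{"dx":0.0063,"dy":0.0103,"dz":0,"rx":0,"ry":0,"rz":0.0156},{"dx":0.0063,"dy":0.0103,"dz":0,"rx":0,"ry":0,"rz":0.0156},{"dx":0.0063,"dy":0.0103,"dz":0,"rx":0,"ry":0,"rz":0.0156},{"dx":0.0063,"dy":0.0103,"dz":0,"rx":0,"ry":0,"rz":0.0156}]' -0.3
python3 -m crank '[{"dx":0.0063,"dy":0.0103,"dz":0,"rx":0,"ry":0,"rz":0.0156},{"dx":0.0063,"dy":0.0103,"dz":0,"rx":0,"ry":0,"rz":0.0156},{"dx":0.0063,"dy":0.0103,"dz":0,"rx":0,"ry":0,"rz":0.0156},{"dx":0.0063,"dy":0.0103,"dz":0,"rx":0,"ry":0,"rz":0.0156},{"dx":0.0063,"dy":0.0103,"dz":0,"rx":0,"ry":0,"rz":0.0156},{"dx":0.0063,"dy":0.0103,"dz":0,"rx":0,"ry":0,"rz":0.0156},{"dx":0.0063,"dy":0.0103,"dz":0,"rx":0,"ry":0,"rz":0.0156},{"dx":0.0063,"dy":0.0103,"dz":0,"rx":0,"ry":0,"rz":0.0156}]'
python3 -m crank '[{"dx":0,"dy":0,"dz":-0.02,"rx":0,"ry":0,"rz":0},{"dx":0,"dy":0,"dz":-0.02,"rx":0,"ry":0,"rz":0},{"dx":0,"dy":0,"dz":0,"rx":0,"ry":0,"rz":0},{"dx":0,"dy":0,"dz":0,"rx":0,"ry":0,"rz":0},{"dx":0,"dy":0,"dz":0,"rx":0,"ry":0,"rz":0},{"dx":0,"dy":0,"dz":0,"rx":0,"ry":0,"rz":0},{"dx":0,"dy":0,"dz":0,"rx":0,"ry":0,"rz":0},{"dx":0,"dy":0,"dz":0,"rx":0,"ry":0,"rz":0}]'
python3 - <<'E'
from h import *
out=[]
for n in("scene","top"):
    p=optics.capture(n); c=proj(p,[.5327,-.0617,.05]).astype(int)
    out.append(cv2.resize(p["color"][c[1]-50:c[1]+50,c[0]-50:c[0]+50],(400,400),interpolation=cv2.INTER_CUBIC))
    d=masks_of("sleeve_narrow",p); print([np.argwhere(x["pixels"]).mean(0) for x in d[:1]],proj(p,[.387,-.316,.025])[::-1])
cv2.imwrite("pics/g4.png",np.hstack(out))
E
```

```text
time_s: 18.6
tcp_pos: [0.4823, -0.1427, 0.1611]
tool_rot: [3.141, -0.0, 1.119]
wrist_force: [-0.3, -0.1, 0.3]
opening: 0.65
grip_force: 0.0
time_s: 19.27
tcp_pos: [0.5326, -0.0603, 0.161]
tool_rot: [3.141, 0.0, 1.903]
wrist_force: [0.0, -0.3, 0.8]
opening: 0.653
grip_force: 0.0
time_s: 19.93
tcp_pos: [0.5331, -0.0612, 0.1215]
tool_rot: [3.14, 0.001, 1.898]
wrist_force: [-0.6, 0.4, -0.0]
opening: 0.652
grip_force: 0.0
[array([255.48713235, 159.15992647])] [256.1028575  160.57719379]
[array([280.26200873, 467.30349345])] [280.62546524 466.66634898]
```

View pics/g4.png

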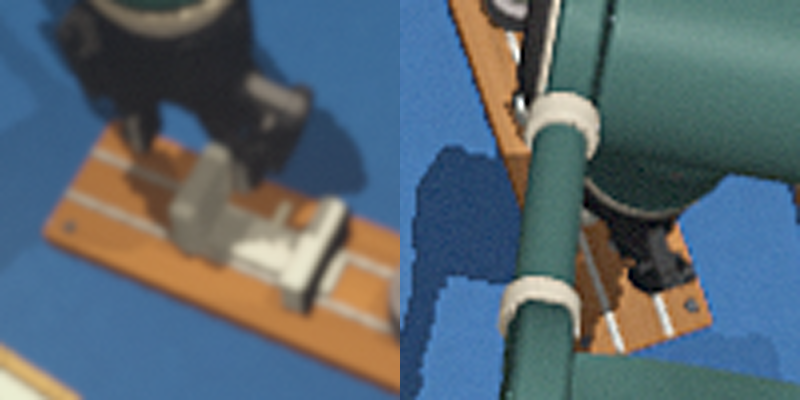

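The scene crop shows the open fingers straddling the handle (210,190), with the pointer at (280,212). The narrow sleeve is where I put it in the tray. I'll descend and grip.

```bash

python3 -m crank '[{"dx":0,"dy":0,"dz":-0.015,"rx":0,"ry":0,"rz":0},{"dx":0,"dy":0,"dz":-0.015,"rx":0,"ry":0,"rz":0},{"dx":0,"dy":0,"dz":-0.015,"rx":0,"ry":0,"rz":0},{"dx":0,"dy":0,"dz":-0.01,"rx":0,"ry":0,"rz":0},{"dx":0,"dy":0,"dz":0,"rx":0,"ry":0,"rz":0},{"dx":0,"dy":0,"dz":0,"rx":0,"ry":0,"rz":0},{"dx":0,"dy":0,"dz":0,"rx":0,"ry":0,"rz":0},{"dx":0,"dy":0,"dz":0,"rx":0,"ry":0,"rz":0}]'
python3 -m crank '[{"dx":0,"dy":0,"dz":0,"rx":0,"ry":0,"rz":0},{"dx":0,"dy":0,"dz":0,"rx":0,"ry":0,"rz":0},{"dx":0,"dy":0,"dz":0,"rx":0,"ry":0,"rz":0},{"dx":0,"dy":0,"dz":0,"rx":0,"ry":0,"rz":0},{"dx":0,"dy":0,"dz":0,"rx":0,"ry":0,"rz":0},{"dx":0,"dy":0,"dz":0,"rx":0,"ry":0,"rz":0},{"dx":0,"dy":0,"dz":0,"rx":0,"ry":0,"rz":0},{"dx":0,"dy":0,"dz":0,"rx":0,"ry":0,"rz":0}]' 1
```

```text
time_s: 20.8
tcp_pos: [0.5333, -0.061, 0.0664]
tool_rot: [3.14, 0.001, 1.898]
wrist_force: [0.6, 0.8, 0.1]
opening: 0.649
grip_force: 0.0
time_s: 21.47
tcp_pos: [0.5314, -0.0614, 0.0659]
tool_rot: [-3.139, 0.0, 1.899]
wrist_force: [-5.3, -1.7, 5.5]
opening: 0.157
grip_force: 60.0
```

```bash

python3 -m crank '[{"dx":-0.0071,"dy":-0.0024,"dz":0,"rx":0,"ry":0,"rz":0},{"dx":-0.0071,"dy":-0.0024,"dz":0,"rx":0,"ry":0,"rz":0},{"dx":-0.0071,"dy":-0.0024,"dz":0,"rx":0,"ry":0,"rz":0},{"dx":-0.0071,"dy":-0.0024,"dz":0,"rx":0,"ry":0,"rz":0},{"dx":-0.0071,"dy":-0.0024,"dz":0,"rx":0,"ry":0,"rz":0},{"dx":-0.0071,"dy":-0.0024,"dz":0,"rx":0,"ry":0,"rz":0},{"dx":0,"dy":0,"dz":0,"rx":0,"ry":0,"rz":0},{"dx":0,"dy":0,"dz":0,"rx":0,"ry":0,"rz":0}]'
python3 - <<'E'
from m import *
print(inv(env.sense()["tcp_pos"]))
p=optics.capture("top"); s=optics.capture("scene")
cv2.imwrite("pics/g5.png",np.hstack([rect(x,.0295,-130,-30,-10,60) for x in (p,s)]))
print([ (o,[(np.round(inv(np.array(d["centre"])),1),round(d["score"],2)) for d in search_frame(o,x)[:2]]) for x in(p,s) for o in("pointer","mark_line")])
E
```

```text
time_s: 22.13
tcp_pos: [0.491, -0.0752, 0.0659]
tool_rot: [3.137, 0.001, 1.898]
wrist_force: [7.0, 4.0, -3.8]
opening: 0.156
grip_force: 60.1
[-118.88826531    0.6645718 ]
[('pointer', []), ('mark_line', [(array([-246.7, -229.5]), 0.61)]), ('pointer', [(array([-67.6, -13.5]), 0.75)]), ('mark_line', [(array([  39.5, -290.7]), 0.33)])]
```

View pics/g5.png

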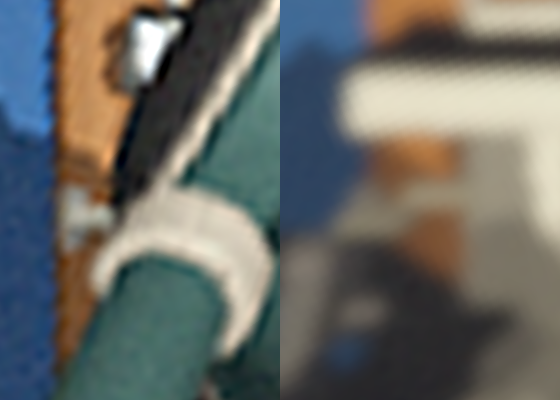

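Top half: the mark tab is at row 215 (clamp x about -83.7), and the arm hides the pointer. Scene half: the pointer bar is at about (435,195) and the mark at about (370,205). The pull is 42.7 mm with no slip. I'll refine the needed draw from the unobstructed first picture.

```bash

python3 - <<'E'
from m import *
for n in("top","scene"):
    p=dict(optics.capture(n))
    if n=="scene": now=rect(p,.0295,-130,-10,10,60)
    p["color"]=cv2.imread(f"pics/{n}0.png")
    A=rect(p,.0295,-130,-10,10,60).astype(float)[:,:,0]  # blue channel: wood dark, white bright
    for y in (24,25,26,27,28,29,30,32,34,36):
        c=A[:,int((60-y)*4)-2:int((60-y)*4)+3].mean(1); x=-10-(np.arange(len(c))+.5)/4
        lo,hi=((-45,-25) if y<31 else (-95,-75)); k=(x>lo)&(x<hi); w=np.clip(c[k]-np.median(c[k])-25,0,None)
        print(n,y,round((w*x[k]).sum()/max(w.sum(),1),2),int(w.max()),end=" | ")
    print()
A=now[:,:,0].astype(float)
for y in (22,24,26,28,30): 
    c=A[:,int((60-y)*4)-2:int((60-y)*4)+3].mean(1); print(y,c[200:360:8].astype(int))
cv2.imwrite("pics/now.png",cv2.resize(now,None,fx=2,fy=1.2))
E
```

```text
top 24 -34.17 141 | top 25 -34.25 143 | top 26 -34.29 134 | top 27 -34.2 106 | top 28 -34.01 65 | top 29 -33.54 21 | top 30 0.0 0 | top 32 -83.89 141 | top 34 -83.94 146 | top 36 -83.85 121 | 
scene 24 -36.62 42 | scene 25 -36.62 41 | scene 26 -36.53 39 | scene 27 -36.52 32 | scene 28 -36.62 26 | scene 29 -36.64 20 | scene 30 -36.58 10 | scene 32 -91.5 17 | scene 34 -91.47 18 | scene 36 -91.59 16 | 
22 [184 154 111  81  68  64  66  79  99 113 108  88  66  52  49  49  49  47
  47  47]
24 [183 154 113  82  67  63  63  77  98 110 109  92  70  56  51  49  49  47
  46  45]
26 [183 157 115  78  65  59  60  73  92 106 106  94  80  66  55  50  49  47
  45  44]
28 [185 154 113  78  59  55  57  64  81  96  99  96  89  78  64  54  48  46
  45  44]
30 [184 157 114  74  55  53  52  57  70  81  90  95  94  89  74  57  48  45
  44  44]
```

```bash

python3 -m crank '[{"dx":-0.0033,"dy":-0.0011,"dz":0,"rx":0,"ry":0,"rz":0},{"dx":-0.0033,"dy":-0.0011,"dz":0,"rx":0,"ry":0,"rz":0},{"dx":0,"dy":0,"dz":0,"rx":0,"ry":0,"rz":0},{"dx":0,"dy":0,"dz":0,"rx":0,"ry":0,"rz":0},{"dx":0,"dy":0,"dz":0,"rx":0,"ry":0,"rz":0},{"dx":0,"dy":0,"dz":0,"rx":0,"ry":0,"rz":0},{"dx":0,"dy":0,"dz":0,"rx":0,"ry":0,"rz":0},{"dx":0,"dy":0,"dz":0,"rx":0,"ry":0,"rz":0}]'
python3 - <<'E'
from m import *
print(inv(env.sense()["tcp_pos"]))
s=optics.capture("scene"); p=optics.capture("top")
A=rect(s,.0295,-130,-10,10,60)[:,:,0].astype(float)
for y in (22,24,26):
    c=A[:,int((60-y)*4)-2:int((60-y)*4)+3].mean(1); x=-10-(np.arange(len(c))+.5)/4; k=(x<-76)&(x>-94); w=np.clip(c[k]-75,0,None); print(y,(w*x[k]).sum()/w.sum())
c=proj(s,place(np.array([[-.084,.03,.03]]),q)[0]).astype(int)
a=cv2.resize(s["color"][c[1]-20:c[1]+20,c[0]-20:c[0]+20],(400,400),interpolation=cv2.INTER_CUBIC)
cv2.imwrite("pics/g6.png",np.hstack([a,cv2.resize(rect(p,.0295,-110,-60,10,60),(400,400))]))
E
```

```text
time_s: 23.2
tcp_pos: [0.485, -0.0773, 0.0659]
tool_rot: [3.137, 0.001, 1.898]
wrist_force: [7.1, 3.4, -3.9]
opening: 0.159
grip_force: 60.1
[-125.23482216    0.65037562]
22 -84.94253897550111
24 -84.77996059341677
26 -84.65399468219802
```

View pics/g6.png

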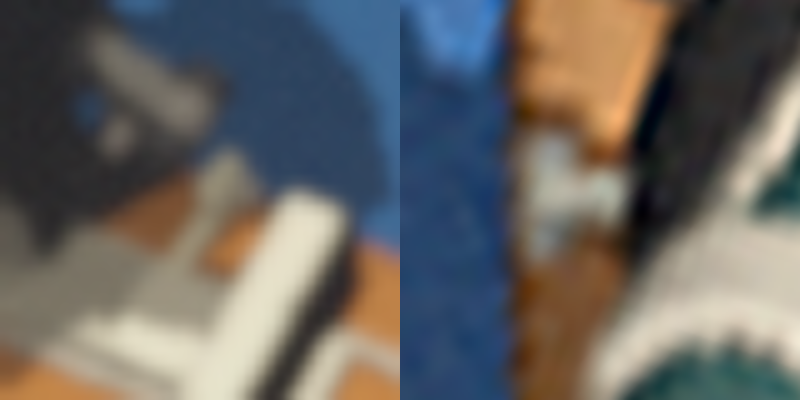

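```bash

python3 -m crank '[{"dx":-0.0009,"dy":-0.0003,"dz":0,"rx":0,"ry":0,"rz":0},{"dx":0,"dy":0,"dz":0,"rx":0,"ry":0,"rz":0},{"dx":0,"dy":0,"dz":0,"rx":0,"ry":0,"rz":0},{"dx":0,"dy":0,"dz":0,"rx":0,"ry":0,"rz":0},{"dx":0,"dy":0,"dz":0,"rx":0,"ry":0,"rz":0},{"dx":0,"dy":0,"dz":0,"rx":0,"ry":0,"rz":0},{"dx":0,"dy":0,"dz":0,"rx":0,"ry":0,"rz":0},{"dx":0,"dy":0,"dz":0,"rx":0,"ry":0,"rz":0}]'
python3 - <<'E'
from m import *
print(inv(env.sense()["tcp_pos"]))
s=optics.capture("scene")
# jaw plate top edge shift (bright) first picture vs now, z=.06
B=[]
for im in (cv2.imread("pics/scene0.png"),s["color"]):
    t=dict(s); t["color"]=im; A=rect(t,.06,-80,40,-25,25)[:,:,0].astype(float)
    B.append(A[:,50:150])
c0=[cv2.GaussianBlur(b,(0,0),2).mean(1) for b in B]
x=40-(np.arange(480)+.5)/4
for c,(lo,hi) in zip(c0,((-22,10),(-72,-38))):
    k=(x>lo)&(x<hi); w=np.clip(c[k]-(c[k].max()*.6),0,None); print("plate",(w*x[k]).sum()/w.sum(), c[k].max())
E
```

```text
time_s: 23.97
tcp_pos: [0.4841, -0.0776, 0.0659]
tool_rot: [3.137, 0.001, 1.898]
wrist_force: [8.0, 4.1, -3.8]
opening: 0.161
grip_force: 60.1
[-126.12287588    0.65660079]
plate -7.349301752274895 200.6792437799946
plate -54.571659266956736 201.17642157275884
```

```bash

python3 - <<'E'
from m import *
p=optics.capture("scene")
I0=cv2.imread("pics/scene0.png")
for z,y0,y1 in((.06,-24,24),(.06,-20,0),(.06,0,20)):
    t=dict(p); t["color"]=I0; A=rect(t,z,-16,6,y0,y1)
    Bm=rect(p,z,-75,-35,y0,y1)
    r=cv2.matchTemplate(Bm,A,cv2.TM_CCOEFF_NORMED).ravel(); i=int(r.argmax())
    a,b,c=r[i-1:i+2]; i2=i+.5*(a-c)/(a-2*b+c)
    print(z,y0,"shift mm",6-(-35-i2/4), round(r.max(),3))
E
```

```text
0.06 -24 shift mm 49.02267 0.963
0.06 -20 shift mm 48.19584 0.957
0.06 0 shift mm 49.26028 0.984
```

```bash
python3 -c "
from plant import env; print(env.hand_in())"
```

```text
the job is handed in; nothing more can be done
None
```

I handed the job in at about 24 s: the wide sleeve is on the pin down to the base, the narrow one is in the tray, and the gripper still holds the jaw drawn about 49.5 mm, which puts its pointer at the mark to within roughly 1 mm by my measurements.

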